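Roll-check the rolling pins on the pastry slab

TASK

Sort the three wooden rolling pins on the marble slab: two are straight and roll true, one is warped and rocks and lifts when it is rolled. Roll each true pin gently along the slab and off its end into the low wooden tray, without picking it up; lift the warped one off and lay it gently in the deeper grey tub at the other end. Leave the cutter and the spatula where they are.

Things in the scene. Friction and masses are not known exactly. Their poses are not given: they have to be found in the camera images.
- pin_a: A true (straight) wooden rolling pin with a barrel 36 mm in diameter and 152 mm long (rounded ends) and a short thin stub handle at each end, 200 mm long over all, about 0.14 kg. Origin at its centre, x axis along the pin; y and z turn with it as it rolls. It starts lying on the slab, roughly across the rolling direction, and rolls very freely: once pushed it keeps rolling.
- pin_b: The other true (straight) pin, the same as pin_a. A wooden rolling pin with a barrel 36 mm in diameter and 152 mm long (rounded ends) and a short thin stub handle at each end, 200 mm long over all, about 0.14 kg. Origin at its centre, x axis along the pin; y and z turn with it as it rolls. It starts lying on the slab, roughly across the rolling direction, and rolls very freely: once pushed it keeps rolling.
- warped: The warped pin: same wood, diameter and length as the true pins (barrel 36 mm across, 200 mm over all), but bowed like a banana by 9 mm over its barrel, so when pushed it rocks and lifts instead of rolling evenly; it rests with the bow lying flat. Origin at its middle, at half height: the centre line passes 3 mm to the +y side of it in the middle and 6 mm to the -y side at the barrel's ends. x axis along the pin.
- slab: Fixed flat marble slab, 320 mm (its x) by 430 mm (its y) and 40 mm thick; origin at the centre of its underside on the table, so its top is 40 mm above the table. The three pins lie on it one behind another about 100 mm apart along its y, in any order, lying along its x and centred about 40 mm to the -x side of its centre line. Pins are rolled along its y. A small steel cutter and a spatula lie on its strip beyond x = +85 mm.
- tray: Fixed low wooden tray standing against one of the two y ends of the slab (3 to 5 mm gap; which end varies). Outside 280 mm (its x) by 142 mm (its y), axes parallel to the slab's; walls 34 mm high, 6 mm thick on the long sides and 8 mm on the short, so its wall is 6 mm lower than the slab's top; inner floor 10 mm above the table. Origin at the centre of its underside. A pin rolled off the slab's end drops into it. The true pins go here.
- tub: Fixed grey plastic tub standing against the other y end of the slab. Outside 280 mm (its x) by 142 mm (its y), axes parallel to the slab's; walls 50 mm high (10 mm above the slab's top), 6 mm thick on the long sides and 8 mm on the short; inner floor 4 mm above the table. Origin at the centre of its underside. The warped pin goes here.
- cutter: Bystander: thin steel ring cutter, 54 mm across and 35 mm high, standing on the slab. Origin at the centre of its underside.
- spatula: Bystander: spatula about 200 mm long lying on the slab along its y. Origin near its middle, underneath.
Things that resemble listed ones, but are neither listed nor needed, are in the scene too. Leave any purple look-alike of the pin_b alone.

How it is judged:
On the way, in this order (a step that is already met when the one before it is completed fails the run):
1. a true pin is rolled along the slab (((angular speed of pin_a above 0.8 rad/s and height (world z) of pin_a between 0.05 and 0.066 m) or (angular speed of pin_b above 0.8 rad/s and height (world z) of pin_b between 0.05 and 0.066 m))), for 0.15 s.
2. with one true pin in the tray, the other is rolled along the slab (((height (world z) of pin_a below 0.045 m and (angular speed of pin_b above 0.8 rad/s and height (world z) of pin_b between 0.05 and 0.066 m)) or (height (world z) of pin_b below 0.045 m and (angular speed of pin_a above 0.8 rad/s and height (world z) of pin_a between 0.05 and 0.066 m)))), for 0.15 s.
At the end, for the whole second after the job is handed in: Both true pins lie on the floor of the wooden tray (centres within 45 mm of its middle lengthwise, below 40 mm height) and the warped pin on the floor of the grey tub (centre within 45 mm of its middle lengthwise, below 36 mm), all at rest (under 50 mm/s) (x of pin_a in the frame of tray between -0.045 and 0.045 m and y of pin_a in the frame of tray between -0.06 and 0.06 m and z of each of pin_a, pin_b in the frame of tray below 0.04 m and x of pin_b in the frame of tray between -0.045 and 0.045 m and y of pin_b in the frame of tray between -0.06 and 0.06 m and x of warped in the frame of tub between -0.045 and 0.045 m and y of warped in the frame of tub between -0.06 and 0.06 m and z of warped in the frame of tub below 0.036 m and linear speed of each of pin_a, pin_b, warped below 0.05 m/s); the robot touches nothing.
It fails at once if a true pin picked up: its centre more than 85 mm above the table (height (world z) of any of pin_a, pin_b above 0.085 m).
It fails at once if a true pin rolled roughly: faster than 0.6 m/s on the slab ((linear speed of pin_a above 0.6 m/s and height (world z) of pin_a above 0.05 m) or (linear speed of pin_b above 0.6 m/s and height (world z) of pin_b above 0.05 m)).
It fails at once if the warped pin dropped or thrown: faster than 0.9 m/s with no finger on it (linear speed of warped above 0.9 m/s and contact force between the fingers and warped below 0.2 N).
It fails at once if the cutter or the spatula moved by more than 40 mm (distance of any of cutter, spatula from where it was at the start of the episode above 0.04 m).
It also fails if it takes over 69 s, if anything falls off the work surface, if the arm or the gripper's body presses on something with over 40 N, if the wrist force passes 120 N, or if a joint passes its speed limit or range.

ROBOT

A 7-joint arm with a two-finger parallel gripper is mounted at the origin on the work surface. World frame = base frame: x ahead of the robot, y to its left, z up, the work surface at z = 0. Lengths are in m, angles in rad, forces in N, time in s.
With the tool pointing down it reaches from about 0.35 to 0.9 m from the base axis. Payload 8.1 kg.
Tool frame: the origin (TCP) lies between the finger pads; the fingertips stand ahead of it and the grasp point (between the pads) is the TCP (arm.nose_length is the z of the fingertips in the tool frame, in m); z points along the fingers, y is the line along which they close (so a half turn about z gives the same grasp; the last joint's range is limited). The gripper opens to 92 mm and grips with 3 to 60 N. Pads are 19 mm wide; open, the fingers measure 130 mm over their backs; the gripper's body (75 mm by 190 mm) begins 47 mm behind the grasp point.
Start: joints at [1.226, 0.434, 0.025, 1.573, -0.012, 1.134, -0.075], TCP at [0.15, -0.607, 0.246] pointing down, gripper open.
Joint ranges: [-2.62, 2.62], [-0.44, 2.09], [-1.27, 1.32], [0.08, 2.57], [-1.32, 4.46], [0.12, 2], [-2.74, 2.74]. Speed limits (rad/s): [2.22, 2.22, 3.01, 3.01, 3.14, 3.14, 3.14].

INTERFACE

Orientations are given as a rotation vector (axis times angle).
In Python, from cell import sensors, optics, arm gives the robot as it stands.
- The arm moves only by the tool arm_command, never from a script. Its argument "deltas" is one flat list of numbers, 7 for each row, row after row: the turn, a rotation vector about the world's x, y, z as a fraction of full scale, then the shift along the world's x, y, z as a fraction of full scale, then the finger opening in mm, from 0 to 91.8. In form: [wx, wy, wz, dx, dy, dz, fingers, wx, wy, wz, dx, dy, dz, fingers, ...]. A call has 1 to 20 rows; each row is the pose to reach, as a shift and turn from the pose commanded when the call began; what a row does not reach only later rows make up. Full scale, the value 1, is 1 m for a shift and 90 degrees for a turn. A row lasts 1/10 s, in which the tool goes at most 50 mm and 8.59 degrees, less where a joint would pass 70% of its speed; a pose out of reach is approached as far as the arm can. A call with a number of a shift or a turn outside -1 to 1 is refused whole. A call with a gripper value outside its range is refused whole. The fingers move at their own pace and stop on an object; "force" is the grip in N (left out, the last holds). Time passes only in rows, so rows that repeat a pose let the fingers close. It gives the time, the measured TCP pose, the force, the opening and the grip force at its end, in the units of the state.
- sensors.observe(): the state, without advancing time (a new reading comes with each control period).
- optics.get_image(name): name is "scene" or "top" or "wrist"; returns the picture (420x560x3 uint8, blue, green, red); there is no depth.
- optics.calibration(name): a dict with "camera_matrix" (3x3 intrinsics, pixels), "rvec" (rotation vector, rad) and "tvec" (3), from world to camera coordinates, as OpenCV has them. Camera axes: x right, y down, z forward; pixel columns grow to the right and rows downward; lengths in m; the calibration is good to about 2 mm. The wrist camera is an equidistant fisheye: a pixel r from the principal point sees the ray r / f radians off the axis. A picture is of the moment at which its call begins: read the wrist's pose just before it. calibration takes no time and is no camera call; for the wrist camera it gives the pose at the moment of the call.
- arm.sign_off(): hands the job in; it is judged then, once.
The state is a dict: "clock": time; "joints": joint angles; "dq": joint speeds; "joint_efforts": joint torques, N m; "position": TCP position; "ee_rot": TCP orientation; "force": force on the tool from outside, world axes, zero at the start; "ft_torque": the same for the moment, N m; "width": opening from 0.0 (shut) to 1.0 (fully open); "gripper_force": force on a finger pad.
Only numpy, scipy, OpenCV 4.12 (cv2) and the standard library are available. Lean on these libraries where they do the work, as an engineer would, in place of code of your own. Each camera call takes 0.05 s, during which the arm holds its last target. There are 200 camera calls.

## Working session

There is one attempt and no reset: what is moved stays moved. The work goes in short steps, Python scripts to look and compute and a tool call to move; the robot and the scene stay as the last step left them, time stands still between calls to the robot, and variables do not carry over. Pictures are saved under pics/ and viewed, at most 10 in all, crops included, and the job is handed in when it is done.

Besides the shell and the picture viewer there is one more tool, called after "Request:" as name(argument=value, ...) on one line, values as JSON. arm_command: Moves the arm, as the interface text tells. Its arguments: {"type":"object","properties":{"deltas":{"type":"array","items":{"type":"number"}},"force":{"type":"number"}},"required":["deltas"]}

```bash
mkdir -p pics
python3 - <<'E'
from cell import sensors, optics, arm
import cv2,numpy as np
s=sensors.observe();print(s['clock'],s['position'],s['ee_rot'],s['width'],arm.nose_length)
for n in('top','scene'):
    cv2.imwrite(f'pics/{n}1.png',optics.get_image(n));c=optics.calibration(n);print(n,c)
E
```

```text
0.0 [ 0.14948994 -0.60635048  0.24493071] [-3.11710474e+00 -3.78615247e-01  5.15537778e-04] 1.0036687583500707 0.019
top {'camera_matrix': array([[440.83669065,   0.        , 279.59173501],
       [  0.        , 440.83669065, 209.99330229],
       [  0.        ,   0.        ,   1.        ]]), 'rvec': array([ 2.18534669, -2.16186621,  0.09605866]), 'tvec': array([9.78179449e-04, 4.37001526e-01, 1.03819437e+00])}
scene {'camera_matrix': array([[489.91260267,   0.        , 277.22005863],
       [  0.        , 489.91260267, 205.90246589],
       [  0.        ,   0.        ,   1.        ]]), 'rvec': array([ 1.18918767,  2.33638612, -0.97778197]), 'tvec': array([ 0.26118632, -0.19823009,  1.71484895])}
```

View pics/top1.png

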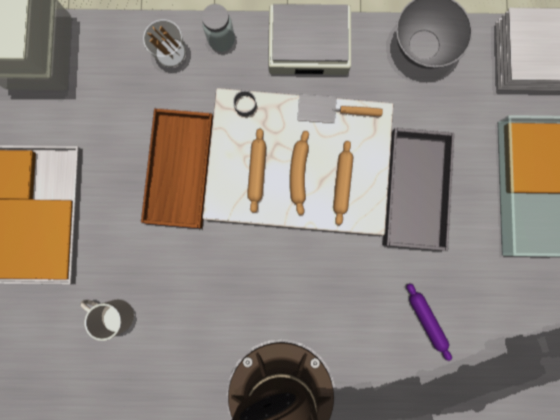

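View pics/scene1.png

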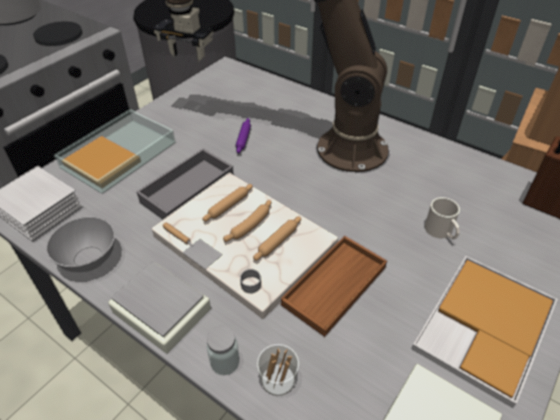

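The middle pin, around (298,173), looks bowed in the top view. The straight pins are at (257,170) and (343,183). The wooden tray is at the left (177,168) and the grey tub at the right (419,190). The cutter (245,104) and spatula (340,108) are on the far strip. Next I'll measure them.

```bash
cat > h.py <<'E'
from cell import sensors, optics, arm
import cv2,numpy as np
def ray(n,uv,z):
    c=optics.calibration(n);R=cv2.Rodrigues(c['rvec'])[0];C=-R.T@np.ravel(c['tvec'])
    p=cv2.undistortPoints(np.float64(uv).reshape(-1,1,2),c['camera_matrix'],None).reshape(-1,2)
    d=np.c_[p,np.ones(len(p))]@R
    return (C+d*((z-C[2])/d[:,2])[:,None])[:,:2]
def pins(im,lo=(5,70,120),hi=(18,255,255),box=(205,400,85,240)):
    h=cv2.inRange(cv2.cvtColor(im,cv2.COLOR_BGR2HSV),lo,hi)
    m=np.zeros_like(h);x0,x1,y0,y1=box;m[y0:y1,x0:x1]=h[y0:y1,x0:x1]
    n,l,s,c=cv2.connectedComponentsWithStats(m)
    out=[]
    for i in range(1,n):
        if s[i,4]<300: continue
        yy,xx=np.nonzero(l==i);P=ray('top',np.c_[xx,yy],.058)
        mu=P.mean(0);w,V=np.linalg.eigh(np.cov((P-mu).T));a=V[:,1]*np.sign(V[0,1])
        t=(P-mu)@a;q=(P-mu)@np.array([-a[1],a[0]])
        mid=(t.max()+t.min())/2
        prof=[round(1000*q[(abs(t-mid-k)<.01)].mean(),1) for k in(-.06,-.03,0,.03,.06)]
        out.append((s[i,4],mu.round(4),(mu+a*mid).round(4),round(np.degrees(np.arctan2(a[1],a[0])),1),round(np.ptp(t),3),prof))
    return out
E
python3 - <<'E'
from h import *
im=cv2.imread('pics/top1.png')
for o in pins(im):print(o)
hsv=cv2.cvtColor(im,cv2.COLOR_BGR2HSV);print(hsv[170,257],hsv[173,300],hsv[180,180])
print('slab',ray('top',[(217,90),(392,103),(388,235),(205,220)],.04).round(3))
print('tray',ray('top',[(153,110),(212,113),(204,228),(143,223)],.034).round(3))
print('tub',ray('top',[(394,129),(453,133),(447,250),(386,246)],.05).round(3))
E
```

```text
(np.int32(306), array([ 0.6717, -0.1847]), array([ 0.6718, -0.184 ]), np.float64(86.4), np.float64(0.099), [np.float64(nan), np.float64(-0.6), np.float64(-0.3), np.float64(0.7), np.float64(nan)])
(np.int32(994), array([0.5263, 0.0609]), array([0.5274, 0.0608]), np.float64(-3.3), np.float64(0.195), [np.float64(0.5), np.float64(-0.2), np.float64(-0.7), np.float64(0.2), np.float64(0.2)])
(np.int32(1000), array([ 0.5233, -0.0378]), array([ 0.5232, -0.0378]), np.float64(-3.2), np.float64(0.197), [np.float64(-1.1), np.float64(2.3), np.float64(3.2), np.float64(2.5), np.float64(-1.5)])
(np.int32(970), array([ 0.5004, -0.1413]), array([ 0.5   , -0.1413]), np.float64(-6.1), np.float64(0.197), [np.float64(-0.4), np.float64(0.2), np.float64(-0.3), np.float64(0.1), np.float64(0.4)])
[ 16 135 199] [ 16 136 195] [ 12 181 148]
slab [[ 0.724  0.16 ]
 [ 0.697 -0.262]
 [ 0.379 -0.249]
 [ 0.41   0.181]]
tray [[0.675 0.315]
 [0.669 0.172]
 [0.391 0.184]
 [0.401 0.328]]
tub [[ 0.63  -0.263]
 [ 0.622 -0.403]
 [ 0.346 -0.382]
 [ 0.353 -0.241]]h.py:19: RuntimeWarning: Mean of empty slice.
  prof=[round(1000*q[(abs(t-mid-k)<.01)].mean(),1) for k in(-.06,-.03,0,.03,.06)]
  ret = ret.dtype.type(ret / rcount)
```

Request:
arm_command(deltas=[0.0,0,0.8,0.374,0.62,-0.065,91,0,0,0.8,0.374,0.62,-0.065,91,0,0,0.8,0.374,0.62,-0.065,91,0,0,0.8,0.374,0.62,-0.065,91,0,0,0.8,0.374,0.62,-0.065,91,0,0,0.8,0.374,0.62,-0.065,91,0,0,0.8,0.374,0.62,-0.065,91,0,0,0.8,0.374,0.62,-0.065,91,0,0,0.8,0.374,0.62,-0.065,91,0,0,0.8,0.374,0.62,-0.065,91,0,0,0.8,0.374,0.62,-0.065,91,0,0,0.8,0.374,0.62,-0.065,91,0,0,0.8,0.374,0.62,-0.065,91,0,0,0.8,0.374,0.62,-0.065,91,0,0,0.8,0.374,0.62,-0.065,91,0,0,0.8,0.374,0.62,-0.065,91,0,0,0.8,0.374,0.62,-0.065,91,0,0,0.8,0.374,0.62,-0.065,91])

```text
clock: 1.9
position: [0.523, 0.0117, 0.1805]
ee_rot: [-2.302, -2.138, 0.002]
force: [-0.0, 0.4, 0.3]
width: 0.992
gripper_force: 0.0
```

Run:
```python
from h import *
print(sensors.observe()['position']);cv2.imwrite('pics/w1.png',optics.get_image('wrist'))
```

```text
[0.52296782 0.01172671 0.18046022]
```

View pics/w1.png

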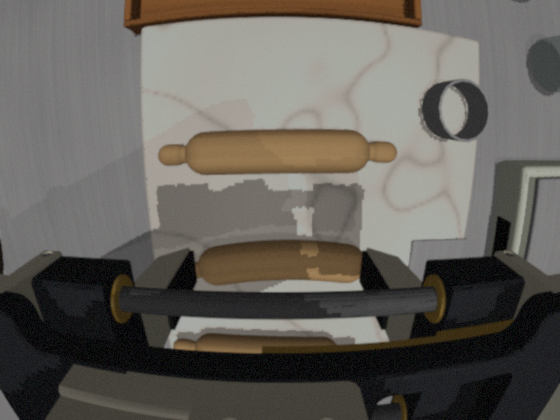

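The wrist view shows the straight pin at (275,152) and the bowed one at (280,262), with the tray edge ahead. I'll descend into the gap between them.

Request:
arm_command(deltas=[0,0,0,0.001,0.001,-0.03,91,0,0,0,0.001,0.001,-0.06,91,0,0,0,0.001,0.001,-0.085,91,0,0,0,0.001,0.001,-0.1,91,0,0,0,0.001,0.001,-0.11,91,0,0,0,0.001,0.001,-0.114,91,0,0,0,0.001,0.001,-0.114,91])

```text
clock: 2.65
position: [0.5246, 0.0136, 0.0668]
ee_rot: [2.301, 2.139, -0.0]
force: [-0.2, -1.3, 1.6]
width: 0.991
gripper_force: 0.0
```

Request:
arm_command(deltas=[0,0,0,0,0.005,0,91,0,0,0,0.001,0.01,0,91,0,0,0,0.001,0.015,0,91,0,0,0,0.001,0.021,0,91,0,0,0,0.002,0.028,0,91,0,0,0,0.002,0.036,0,91,0,0,0,0.003,0.045,0,91,0,0,0,0.003,0.056,0,91,0,0,0,0.004,0.069,0,91,0,0,0,0.005,0.083,0,91,0,0,0,0.006,0.098,0,91,0,0,0,0.006,0.104,0,91,0,0,0,0.006,0.104,0,91,0,0,0,0.006,0.104,0.01,91,0,0,0,0.006,0.1,0.03,91,0,0,0,0.006,0.09,0.06,91,0,0,0,0.006,0.06,0.1,91,0,0,0,0.006,0.02,0.114,91])

```text
clock: 4.45
position: [0.5321, 0.0349, 0.1851]
ee_rot: [2.296, 2.141, 0.008]
force: [1.2, -0.3, -0.6]
width: 0.991
gripper_force: 0.0
```

Run:
```python
from h import *
print(sensors.observe()['position'],sensors.observe()['clock'])
cv2.imwrite('pics/s2.png',np.hstack([optics.get_image('scene')[150:370,130:430],optics.get_image('wrist')[0:220,100:480]]))
```

```text
[0.532071   0.03494472 0.18509044] 4.45
```

View pics/s2.png

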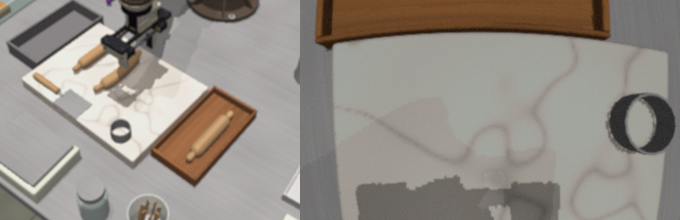

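The first pin is lying in the tray. Next is the warped pin: turn the gripper, then go above it.

Request:
arm_command(deltas=[0,0,-0.99,-0.008,-0.069,0,80,0,0,-0.99,-0.008,-0.069,0,80,0,0,-0.99,-0.008,-0.069,0,80,0,0,-0.99,-0.008,-0.069,0,80,0,0,-0.99,-0.008,-0.069,0,80,0,0,-0.99,-0.008,-0.069,0,80,0,0,-0.99,-0.008,-0.069,0,80,0,0,-0.99,-0.008,-0.069,0,80,0,0,-0.99,-0.008,-0.069,0,80,0,0,-0.99,-0.008,-0.069,0,80,0,0,-0.99,-0.008,-0.069,0,80,0,0,-0.99,-0.008,-0.069,0,80,0,0,-0.99,-0.008,-0.069,0,80])

```text
clock: 5.85
position: [0.5224, -0.0351, 0.1809]
ee_rot: [3.14, -0.087, -0.0]
force: [-0.2, 0.1, -0.7]
width: 0.869
gripper_force: 0.0
```

Request:
arm_command(deltas=[0,0,0,0,0,-0.04,80,0,0,0,0,0,-0.07,80,0,0,0,0,0,-0.095,80,0,0,0,0,0,-0.11,80,0,0,0,0,0,-0.117,80,0,0,0,0,0,-0.117,80,0,0,0,0,0,-0.117,60,0,0,0,0,0,-0.117,45,0,0,0,0,0,-0.117,35,0,0,0,0,0,-0.117,25,0,0,0,0,0,-0.117,20,0,0,0,0,0,-0.117,20,0,0,0,0,0,-0.117,20,0,0,0,0,0,-0.117,20], force=15)

```text
clock: 7.25
position: [0.5228, -0.0346, 0.0639]
ee_rot: [-3.14, 0.089, -0.001]
force: [-0.4, 1.6, 4.0]
width: 0.39
gripper_force: 15.0
```

Request:
arm_command(deltas=[0,0,0,0,0,0.01,20,0,0,0,0,0,0.03,20,0,0,0,0,0,0.06,20,0,0,0,0,0,0.085,20,0,0,0,0,-0.01,0.09,20,0,0,0,-0.004,-0.03,0.09,20,0,0,0,-0.007,-0.06,0.09,20,0,0,0,-0.011,-0.09,0.09,20,0,0,0,-0.015,-0.12,0.09,20,0,0,0,-0.019,-0.155,0.09,20,0,0,0,-0.023,-0.19,0.09,20,0,0,0,-0.027,-0.22,0.09,20,0,0,0,-0.03,-0.25,0.09,20,0,0,0,-0.033,-0.27,0.09,20,0,0,0,-0.035,-0.28,0.09,20,0,0,0,-0.035,-0.286,0.09,20,0,0,0,-0.035,-0.286,0.09,20,0,0,0,-0.035,-0.286,0.09,20])

```text
clock: 9.05
position: [0.488, -0.3196, 0.1536]
ee_rot: [-3.14, 0.087, 0.0]
force: [1.0, 0.1, -2.3]
width: 0.388
gripper_force: 15.0
```

Run:
```python
from h import *
cv2.imwrite('pics/s3.png',np.hstack([optics.get_image('scene')[90:320,80:400],optics.get_image('top')[70:300,190:480]]))
```

```text
(no output)
```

View pics/s3.png

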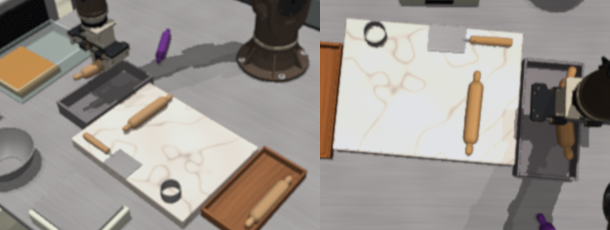

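The bowed pin is held over the tub at about (567,120) in the right-hand crop. I'll lower it gently.

Request:
arm_command(deltas=[0,0,0,0,0,-0.02,20,0,0,0,0,0,-0.045,20,0,0,0,0,0,-0.07,20,0,0,0,0,0,-0.09,20,0,0,0,0,0,-0.105,20,0,0,0,0,0,-0.115,20,0,0,0,0,0,-0.12,20,0,0,0,0,0,-0.123,20,0,0,0,0,0,-0.124,20,0,0,0,0,0,-0.124,20])

```text
clock: 10.15
position: [0.488, -0.321, 0.0302]
ee_rot: [3.14, -0.089, 0.001]
force: [-0.4, 0.2, -1.1]
width: 0.387
gripper_force: 15.0
```

Request:
arm_command(deltas=[0,0,0,0,0,-0.001,20,0,0,0,0,0,-0.002,20,0,0,0,0,0,-0.002,36,0,0,0,0,0,-0.002,42,0,0,0,0,0,-0.002,50,0,0,0,0,0,-0.002,58,0,0,0,0,0,-0.002,58,0,0,0,0,0,-0.002,58,0,0,0,0,0,0.01,58,0,0,0,0,0,0.03,58,0,0,0,0,0,0.06,58,0,0,0,0,0,0.1,58,0,0,0,0,0,0.14,58,0,0,0,0,0,0.15,58,0,0,0,0,0,0.15,58])

```text
clock: 11.65
position: [0.4887, -0.3214, 0.1824]
ee_rot: [3.138, -0.089, 0.006]
force: [-0.9, 0.4, -0.9]
width: 0.632
gripper_force: 0.0
```

Request:
arm_command(deltas=[0,0,0.98,0.008,0.135,0,91,0,0,0.98,0.008,0.135,0,91,0,0,0.98,0.008,0.135,0,91,0,0,0.98,0.008,0.135,0,91,0,0,0.98,0.008,0.135,0,91,0,0,0.98,0.008,0.135,0,91,0,0,0.98,0.008,0.135,0,91,0,0,0.98,0.008,0.135,0,91,0,0,0.98,0.008,0.135,0,91,0,0,0.98,0.008,0.135,0,91,0,0,0.98,0.008,0.135,0,91,0,0,0.98,0.008,0.135,0,91,0,0,0.98,0.008,0.135,0,91])

```text
clock: 12.95
position: [0.495, -0.1857, 0.1788]
ee_rot: [-2.318, -2.118, 0.001]
force: [0.9, -0.2, -0.7]
width: 0.995
gripper_force: 0.0
```

```bash
python3 - <<'E' 2>/dev/null
from h import *
im=optics.get_image('top')
for o in pins(im):print(o)
cv2.imwrite('pics/s4.png',np.hstack([optics.get_image('scene')[90:320,80:400],im[70:300,190:480]]))
E
```

```text
(np.int32(316), array([ 0.6712, -0.1843]), array([ 0.6713, -0.183 ]), np.float64(86.3), np.float64(0.097), [np.float64(nan), np.float64(0.4), np.float64(-0.2), np.float64(-0.1), np.float64(nan)])
(np.int32(1013), array([ 0.4994, -0.1408]), array([ 0.5   , -0.1408]), np.float64(-6.1), np.float64(0.197), [np.float64(-0.2), np.float64(0.1), np.float64(0.0), np.float64(0.1), np.float64(-0.0)])
```

View pics/s4.png

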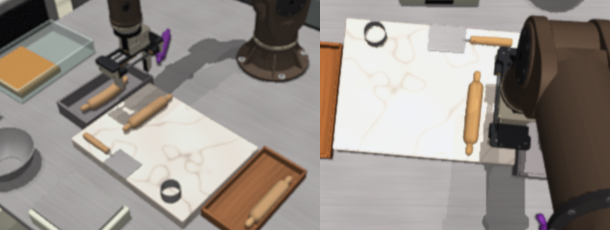

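The warped pin lies in the tub, the first true pin is in the tray, and the second true pin hasn't moved. I'll descend behind it.

Request:
arm_command(deltas=[0,0,0,0.001,-0.001,-0.03,91,0,0,0,0.001,-0.001,-0.06,91,0,0,0,0.001,-0.001,-0.085,91,0,0,0,0.001,-0.001,-0.1,91,0,0,0,0.001,-0.001,-0.109,91,0,0,0,0.001,-0.001,-0.113,91,0,0,0,0.001,-0.001,-0.113,91])

```text
clock: 13.75
position: [0.4967, -0.1868, 0.0667]
ee_rot: [-2.317, -2.121, 0.0]
force: [-0.5, 0.2, 0.4]
width: 0.988
gripper_force: 0.0
```

Request:
arm_command(deltas=[0,0,0,0,0.005,0,91,0,0,0,0.001,0.01,0,91,0,0,0,0.001,0.015,0,91,0,0,0,0.002,0.021,0,91,0,0,0,0.002,0.028,0,91,0,0,0,0.003,0.036,0,91,0,0,0,0.004,0.045,0,91,0,0,0,0.005,0.055,0,91,0,0,0,0.006,0.066,0,91,0,0,0,0.007,0.078,0,91,0,0,0,0.008,0.092,0,91,0,0,0,0.009,0.107,0,91,0,0,0,0.011,0.123,0,91,0,0,0,0.012,0.139,0,91,0,0,0,0.013,0.155,0,91,0,0,0,0.015,0.171,0,91,0,0,0,0.016,0.187,0,91,0,0,0,0.018,0.203,0,91,0,0,0,0.019,0.219,0,91,0,0,0,0.02,0.235,0,91])

```text
clock: 15.75
position: [0.5164, 0.0499, 0.0668]
ee_rot: [-2.317, -2.122, -0.0]
force: [-0.6, -0.3, 0.7]
width: 0.986
gripper_force: 0.1
```

Request:
arm_command(deltas=[0,0,0,0.001,0.016,0,91,0,0,0,0.003,0.032,0,91,0,0,0,0.004,0.048,0,91,0,0,0,0.005,0.062,0,91,0,0,0,0.006,0.068,0,91,0,0,0,0.006,0.068,0,91,0,0,0,0.006,0.068,0.01,91,0,0,0,0.006,0.06,0.03,91,0,0,0,0.006,0.05,0.06,91,0,0,0,0.006,0.02,0.1,91,0,0,0,0.006,-0.03,0.13,91,0,0,0,0.006,-0.08,0.13,91,0,0,0,0.006,-0.12,0.13,91,0,0,0,0.006,-0.12,0.13,91,0,0,0,0.006,-0.12,0.13,91,0,0,0,0.006,-0.12,0.13,91])

```text
clock: 17.35
position: [0.5224, -0.0713, 0.1971]
ee_rot: [-2.317, -2.122, -0.001]
force: [-0.4, 0.4, -0.2]
width: 0.992
gripper_force: 0.0
```

```bash
python3 - <<'E' 2>/dev/null
from h import *
im=optics.get_image('top')
for o in pins(im,(12,70,165),(20,160,255),(140,215,100,235)):print(o)
cv2.imwrite('pics/s5.png',np.hstack([optics.get_image('scene')[130:340,80:400],im[70:280,130:480]]))
E
```

```text
(np.int32(853), array([0.5406, 0.2946]), array([0.5405, 0.2946]), np.float64(-4.5), np.float64(0.193), [np.float64(0.1), np.float64(-0.1), np.float64(0.3), np.float64(0.3), np.float64(-0.0)])
(np.int32(819), array([0.5314, 0.2597]), array([0.5315, 0.2597]), np.float64(-4.2), np.float64(0.193), [np.float64(0.6), np.float64(-0.0), np.float64(0.3), np.float64(0.3), np.float64(0.2)])
```

View pics/s5.png

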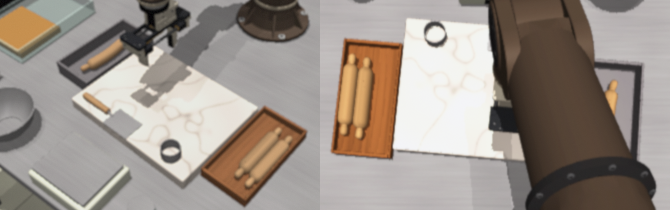

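Both true pins lie side by side in the tray, around (348,95) and (363,97), and the warped pin is in the tub. I'll let them settle, then hand in.

Request:
arm_command(deltas=[0,0,0,0,0,0,91,0,0,0,0,0,0,91,0,0,0,0,0,0,91,0,0,0,0,0,0,91,0,0,0,0,0,0,91,0,0,0,0,0,0,91,0,0,0,0,0,0,91,0,0,0,0,0,0,91,0,0,0,0,0,0,91,0,0,0,0,0,0,91,0,0,0,0,0,0,91,0,0,0,0,0,0,91])

```text
clock: 18.65
position: [0.5226, -0.0719, 0.1967]
ee_rot: [2.317, 2.121, 0.0]
force: [0.4, -0.1, -0.3]
width: 0.993
gripper_force: 0.0
```

```bash
python3 - <<'E' 2>/dev/null
from h import *
for o in pins(optics.get_image('top'),(12,70,165),(20,160,255),(140,215,100,235)):print(o[1])
print(arm.sign_off())
E
```

```text
[0.5408 0.2946]
[0.5313 0.2597]
the job is handed in; nothing more can be done
None
```

Both true pins were rolled off the slab into the wooden tray and the warped pin was laid in the grey tub; I handed the job in at about 19 s, and no verdict came back.

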